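Turn the file block to the lamp window and hold the dock's shutter open at the mark

TASK

The big steel file block has one face left to disinfect: turn it and stand it upright on the plate of the white lamp dock so that the face with the dark slot is flush against the two black stop bars of the lamp window and centred on the window, and let go of it while the shutter is still shut. Then pull the dock's blue spring-return shutter handle out until its pointer is level with the red mark and keep it there: finish while still holding the handle at the mark, because it springs shut if let go. Do not tip the block over, and leave the other things on the worktop where they stand.

Things in the scene. Friction and masses are not known exactly. Their poses are not given: they have to be found in the camera images.
- block: the big steel file block, loose, 300 g (varies): solid box 50 (x) by 56 (y) by 50 mm tall with thin coloured file handles standing on top up to 75 mm; origin at the centre of its underside, z up; only its -x face carries a short dark slot, below the middle
- block_center (a point): centre of that block's steel body, 25 mm above its underside; axes as the block's. Grip it across y (56 mm) at this height or up to 10 mm above
- slot_face (a point): middle of the block's face with the dark slot (its -x face): 25 mm from the centre along the block's -x, half-way up; axes as the block's, so -x points out of that face
- dock: the white lamp dock, fixed to the worktop, position and yaw vary; origin on the worktop under the middle of the housing's front face; +x points back into the housing, -x out of the front, y to the left seen from the front, z up. Plate 5 mm thick, from x = -115 to +60 mm, 200 mm wide (y); housing from x = 0 to +60 mm over the full width, top 66 mm above the worktop
- window (a point): centre of the lamp window (violet panel in the left half of the housing front, y = +48 mm of the dock), in the vertical plane of the fronts of the two horizontal black stop bars (x = -8 mm of the dock, bars 60 mm long), 30 mm above the worktop; axes as the dock's. The block stands right when its slot_face point meets this point, the block's x axis opposite to this x axis (the block's yaw = the dock's yaw + pi)
- shutter (a joint): pull-out of the shutter handle in m: 0 shut (springs back to it), 0.065 at the end stop; grows towards the dock's -x. The spring pulls back with 6 N when shut and about 12 N at 0.05
- handle (a point): grip point on the blue shutter handle, an upright bar in the right half of the dock (y = -50 mm), 14 mm (dock x) by 24 mm (dock y), reaching from 14 to 72 mm above the worktop; the point is on its middle line, 50 mm above the worktop; moves with the handle; axes as the dock's. When shut it stands 50 mm in front of the housing. Its 8 mm rod runs back into the housing 22 mm above the worktop
- pointer (a point): tip of the handle's thin black pointer, at the handle's middle in dock x, 27.5 mm to its right, 16.5 mm above the worktop; moves with the handle
- mark (a point): centre of the red clip on the scale rail at the right edge of the dock plate (4 mm thick in dock x, 18 mm wide, top 22 mm above the worktop), fixed, its place along the rail varies: 28 to 52 mm of pull; axes as the dock's. The pointer is level with it when both have the same dock x
- small_file_block: smaller steel file block (37x38x59 mm), bystander; origin at the centre of its underside
- red_dropper: small dark dropper bottle with a red cap (29 mm wide, 58 mm tall), bystander; origin at the centre of its underside
- cement_pot: white pot with a teal lid (47 mm wide, 40 mm tall), bystander right of the dock; origin at the centre of its underside
- brown_jar: brown jar with a black lid (44 mm wide, 52 mm tall), bystander; origin at the centre of its underside
- dappen: small glass dish (33 mm wide, 24 mm tall), bystander; origin at the centre of its underside
- plier: steel pliers lying flat (136x32x8 mm), bystander near the front edge; origin at the centre of its underside
There are look-alikes about, which are no part of the job. What is shaped like the block but orange is not meant.

How it is judged (in metres and radians):
On the way:
1. the block stands upright on the dock plate, slot face flush against the stop bars and centred on the window, let go, with the shutter still shut (x of slot_face in the frame of window between -0.005 and 0.005 m and y of slot_face in the frame of window between -0.009 and 0.009 m and z of slot_face in the frame of window between -0.006 and 0.006 m and angle between the x axis of slot_face and the x axis of window, either way round below 0.12 rad and angle between block_center's own z axis and vertical below 0.08 rad and contact force between each of the arm, the fingers and block below 0.1 N and linear speed of block below 0.01 m/s and value of joint shutter below 0.006 m), for 0.2 s.
At the end, for the whole second after the job is handed in: Block upright, slot face within 5 mm of the stop bars, within 9 mm of the window centre sideways, square within 0.12 rad, untouched; pointer within 5 mm of the red mark and still, held by the fingers (over 2 N on the handle); bystanders within 30 mm of their places (x of slot_face in the frame of window between -0.005 and 0.005 m and y of slot_face in the frame of window between -0.009 and 0.009 m and z of slot_face in the frame of window between -0.006 and 0.006 m and angle between the x axis of slot_face and the x axis of window, either way round below 0.12 rad and angle between block_center's own z axis and vertical below 0.08 rad and contact force between each of the arm, the fingers and block below 0.1 N and linear speed of block below 0.01 m/s and distance of each of small_file_block, red_dropper, cement_pot, brown_jar, dappen, plier from where it was at the start of the episode below 0.03 m and x of pointer in the frame of mark between -0.005 and 0.005 m and velocity of joint shutter between -0.01 and 0.01 m/s and contact force between the fingers and shutter above 2 N and contact force between block and shutter below 0.2 N); the arm keeps its last pose, push and grip.
It fails at once if the block is tipped over (angle between block_center's own z axis and vertical above 0.5 rad).
It fails at once if a bystander is knocked or carried away (more than 40 mm) (distance of any of small_file_block, red_dropper, cement_pot, brown_jar, dappen, plier from where it was at the start of the episode above 0.04 m).
It also fails if it takes over 48 s, if anything falls off the work surface, if the arm or the gripper's body presses on something with over 40 N, if the wrist force passes 120 N, or if a joint passes its speed limit or range.

ROBOT

A 6-joint arm with a two-finger parallel gripper is mounted at the origin on a cart in front of the work surface, level with it; the furniture and walls round the work are solid. World frame = base frame: x ahead of the robot, y to its left, z up, the work surface at z = 0. Lengths are in mm, angles in degrees, forces in N, time in s.
With the tool pointing down it reaches from about 325 to 775 mm from the base axis. Payload 5.5 kg.
Tool frame: the origin (TCP) lies at the very end of the fingers, on their centre line; the grasp point (between the pads) lies 19 mm behind it; y points along the fingers, x is the direction in which the jaws open and shut, and the axes are right-handed (so a half turn about y gives the same grasp; the last joint's range is limited). The gripper opens to 88 mm and grips with 3 to 60 N. Pads are 20 mm wide; open, the fingers measure 115 mm over their backs; the gripper's body (75 mm by 178 mm) begins 61 mm behind the grasp point.
Start: joints at [69.059, 5.22, 70.514, -0, 104.267, -3.249], TCP at [182.354, 571.632, 222.631] pointing down, gripper open.
Joint ranges: [-164.24, 164.24], [-49.07, 125.15], [9.68, 141.18], [-86.29, 266.29], [3.28, 154.24], [-151.56, 151.56]. Speed limits (degrees/s): [147.25, 147.25, 172.46, 180, 180, 180].

INTERFACE

Orientations are given as a 3x3 rotation matrix whose columns are the frame's x, y, z axes.
In Python, from station import read_state, camera, camera_info, job_done gives the robot as it stands. The module is installed in compiled form; this text tells all that it offers.
- The arm moves only by the shell command python3 -m crank 'ROWS'. ROWS is JSON, a list of rows, each a list of 7 numbers: the shift along the tool's x, y, z in mm, then the turn, a rotation vector about the tool's x, y, z in rad, then the closure in counts, from 0 (fully open) to 255 (shut). A call has 1 to 5 rows; each row shifts and turns the commanded pose from where the row before left it, along the tool's axes as they then stand; what a row does not reach is not made up. A row lasts 1/10 s, in which the tool goes at most 50 mm and 8.59 degrees, less where a joint would pass 70% of its speed; a pose out of reach is approached as far as the arm can. A call is refused whole if a number of a shift passes 50 or a number of a turn 0.15, either way. A call with a gripper value outside its range is refused whole. The fingers move at their own pace and stop on an object; the grip force is fixed at half the most. Time passes only in rows, so rows that do not move let the fingers close. It gives the time, the measured TCP pose, the force and the opening at its end, in the units of the state.
- read_state(): the state, without advancing time (a new reading comes with each control period).
- camera(name): name is "side" or "top"; returns the picture (480x640x3 uint8, blue, green, red); there is no depth.
- camera_info(name): a dict with "fx", "fy", "cx", "cy" (pixels), "k1" (the pictures are not rectified: a ray, as slopes to the right and down, at radius r is drawn at 1 + k1 r^2 times it, then the intrinsics apply), "extrinsics" (4x4, takes a point from camera to world coordinates). Camera axes: x right, y down, z forward; pixel columns grow to the right and rows downward; lengths in mm; the calibration is good to about 2 mm. A picture is of the moment at which its call begins. camera_info takes no time and is no camera call.
- job_done(): hands the job in, once; it reports no verdict.
The state is a dict: "t": time; "q": joint angles; "qd": joint speeds; "joint_efforts": joint torques, N m; "position": TCP position; "tool_rot": TCP orientation; "ft_force": force on the tool from outside, world axes, zero at the start; "ft_torque": the same for the moment, N m; "finger_gap": finger opening in mm.
Only numpy, scipy, OpenCV 4.12 (cv2) and the standard library are available. Lean on these libraries where they do the work, as an engineer would, in place of code of your own. Each camera call takes 0.05 s, during which the arm holds its last target.

## Working session

There is one attempt and no reset: what is moved stays moved. The work goes in short steps, Python scripts to look and compute and a shell command to move; the robot and the scene stay as the last step left them, time stands still between calls to the robot, and variables do not carry over. Pictures are saved under pics/ and viewed, and the job is handed in when it is done.

```bash
mkdir -p pics; python3 - <<'E'
from station import *
import cv2
for n in("side","top"):
    cv2.imwrite(f"pics/{n}0.png",camera(n)); i=camera_info(n); print(n,{k:(v if not hasattr(v,'tolist') else v.tolist()) for k,v in i.items()})
s=read_state(); print(s)
E
```

```text
side {'fx': 615.1587117591818, 'fy': 615.1587117591818, 'cx': 317.18911002363586, 'cy': 236.36346387113883, 'k1': 0.010800903106681919, 'extrinsics': [[-0.8102597588325667, -0.37713760652073136, 0.44860489181952184, -189.87039543854044], [-0.5860156221084162, 0.5108395814930624, -0.6289901530428588, 1166.7185346717697], [0.00805070565086711, -0.7725348844730617, -0.6349212852084236, 1032.3741829389144], [0.0, 0.0, 0.0, 1.0]]}
top {'fx': 461.9368737767027, 'fy': 461.9368737767027, 'cx': 315.22721398893447, 'cy': 239.80244051879492, 'k1': -0.08597085108560308, 'extrinsics': [[0.039919661179683597, -0.9740826781296336, 0.2226417679122676, 251.38912974770932], [-0.9991865118226665, -0.03763956090741765, 0.014476810641477884, 240.71297008215544], [-0.005721472096557413, -0.22303856084206058, -0.9747928319056057, 1144.2615753479672], [0.0, 0.0, 0.0, 1.0]]}
{'t': 0.1, 'q': array([ 6.90586136e+01,  5.25939347e+00,  7.05736428e+01,  8.53621199e-04,
        1.04268537e+02, -3.24782149e+00]), 'qd': array([ 0.08829836, -0.17092147, -0.15658909,  0.11013139,  0.0606316 ,
        0.00487558]), 'joint_efforts': array([ 3.95751253e-03, -4.47855484e+01, -4.07568920e+01,  7.00242841e-02,
        2.83568428e-02, -7.38237759e-05]), 'position': array([182.24742399, 571.36859369, 221.62689085]), 'tool_rot': array([[ 3.03922003e-01, -6.47101345e-04, -9.52696697e-01],
       [ 9.52695274e-01, -1.65052656e-03,  3.03922671e-01],
       [-1.76911997e-03, -9.99998429e-01,  1.14859055e-04]]), 'ft_force': array([ 0.50623258, -0.13442469,  0.22780892]), 'ft_torque': array([ 0.0139423 , -0.0533846 , -0.01939308]), 'finger_gap': 87.74511857575142}
```

View pics/side0.png

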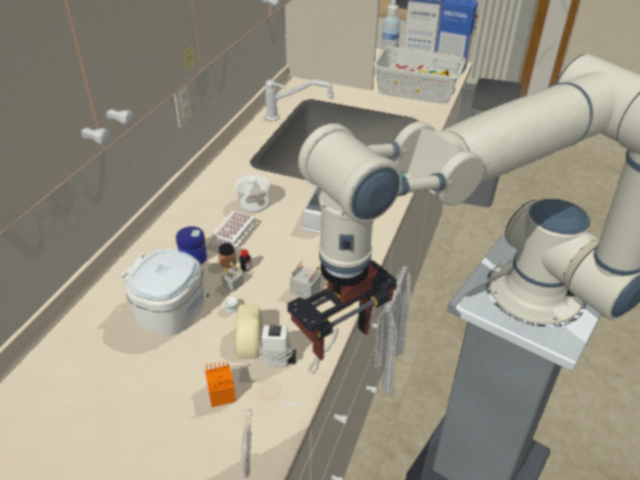

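View pics/top0.png

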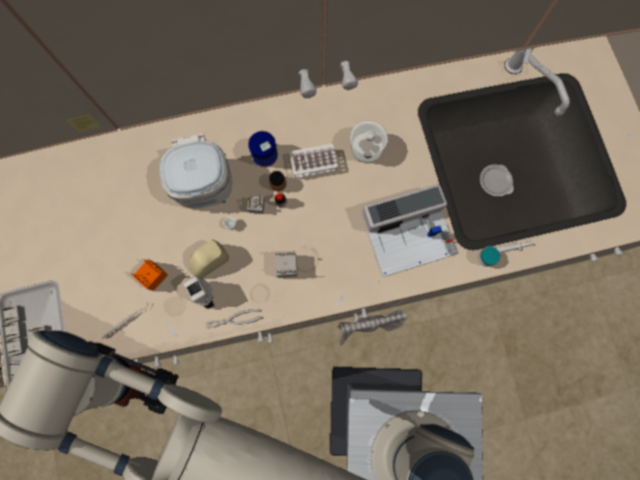

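The top view shows the dock at about (410,230), the block at about (285,264), the orange look-alike at (150,274), the small block at (255,204) and the pot at (490,256). I'll zoom in next.

```bash
cat > h.py <<'E'
import numpy as np, cv2
from station import *
def cam(n):
    i=camera_info(n);E=np.array(i["extrinsics"]);return i,E
def proj(n,p):
    i,E=cam(n);p=np.atleast_2d(p).astype(float);c=(p-E[:3,3])@E[:3,:3];s=c[:,:2]/c[:,2:]
    r2=(s**2).sum(1,keepdims=True);s=s*(1+i["k1"]*r2);return s*[i["fx"],i["fy"]]+[i["cx"],i["cy"]]
def ray(n,u):
    i,E=cam(n);d=(np.array(u,float)-[i["cx"],i["cy"]])/[i["fx"],i["fy"]];s=d.copy()
    for _ in range(20): s=d/(1+i["k1"]*(s@s))
    return E[:3,3],E[:3,:3]@np.array([s[0],s[1],1])
def atz(n,u,z):
    o,d=ray(n,u);return o+d*(z-o[2])/d[2]
def crop(img,x0,y0,x1,y1,k,fn):
    cv2.imwrite(fn,cv2.resize(img[y0:y1,x0:x1],None,fx=k,fy=k,interpolation=cv2.INTER_CUBIC))
E
python3 - <<'E'
from h import *
t=cv2.imread("pics/top0.png");s=cv2.imread("pics/side0.png")
crop(t,355,175,475,280,6,"pics/t_dock.png")
crop(t,225,180,345,285,6,"pics/t_blk.png")
crop(s,200,200,330,320,5,"pics/s_blk.png")
E
```

```text
(no output)
```

View pics/t_dock.png

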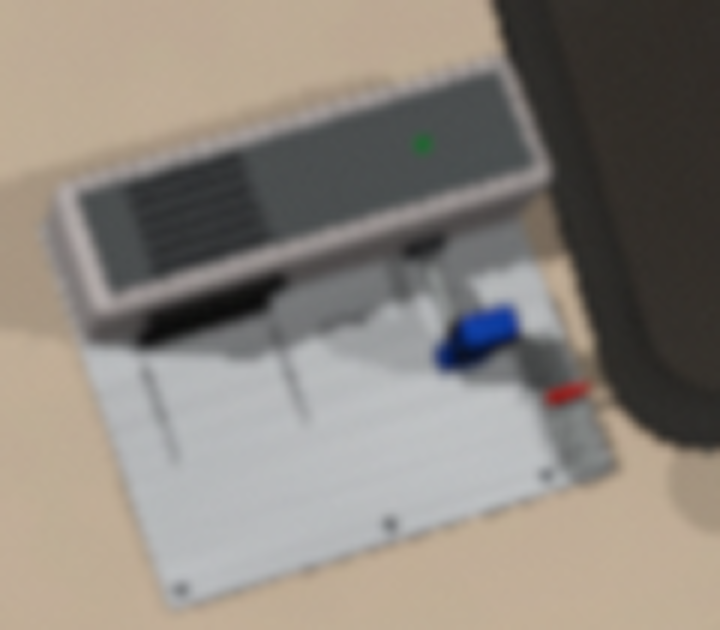

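View pics/t_blk.png

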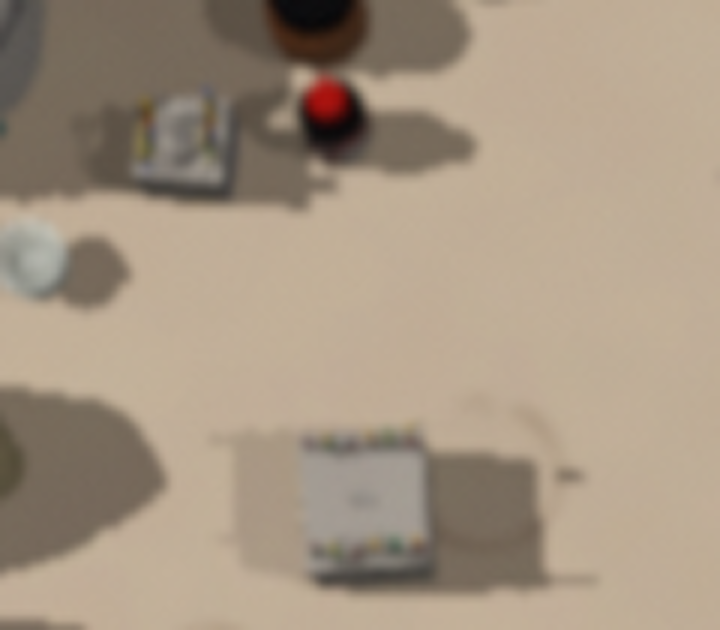

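View pics/s_blk.png

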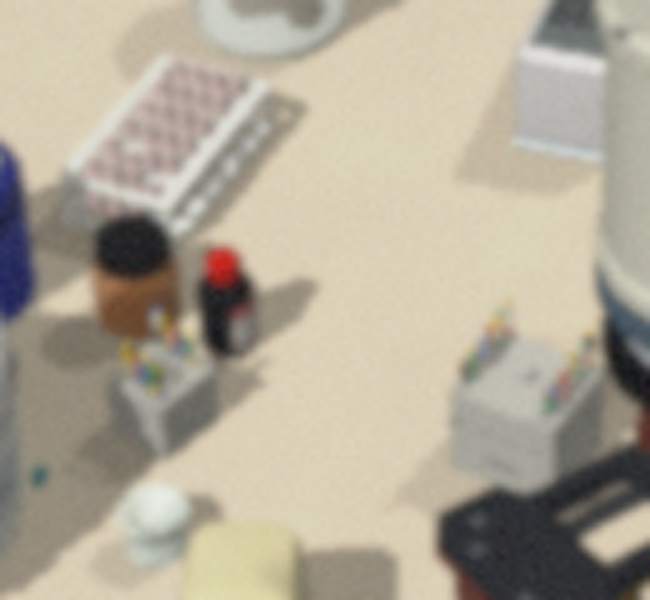

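```bash
cat >> h.py <<'E'
def fit(n,uv,P,x0):
    from scipy.optimize import least_squares
    uv=np.array(uv,float);P=np.array(P,float)
    def W(x): 
        c,s=np.cos(x[2]),np.sin(x[2]);return P@np.array([[c,-s,0],[s,c,0],[0,0,1]]).T+[x[0],x[1],0]
    r=least_squares(lambda x:(proj(n,W(x))-uv).ravel(),x0,x_scale=[100,100,1],loss="soft_l1")
    return r.x,(proj(n,W(r.x))-uv)
def tf(x,P):
    c,s=np.cos(x[2]),np.sin(x[2]);return np.atleast_2d(P)@np.array([[c,-s,0],[s,c,0],[0,0,1]]).T+[x[0],x[1],0]
def box(x0,x1,y0,y1,z0,z1):
    V=[(a,b,c) for a in(x0,x1) for b in(y0,y1) for c in(z0,z1)]
    return V,[(i,j) for i in range(8) for j in range(i) if bin(i^j).count("1")==1]
def draw(img,n,x,boxes,roi,k,fn):
    a,b,c,d=roi;im=cv2.resize(img[b:d,a:c],None,fx=k,fy=k,interpolation=cv2.INTER_CUBIC)
    for bx,col in boxes:
        V,Ed=box(*bx);u=(proj(n,tf(x,V))-[a,b]+.5)*k
        for i,j in Ed: cv2.line(im,tuple(map(int,u[i])),tuple(map(int,u[j])),col,1)
    cv2.imwrite(fn,im)
E
cat > dk.py <<'E'
from h import *
t=cv2.imread("pics/top0.png")
f=lambda u,o:[(a+.5)/6-.5+o[0] if 0 else (a+.5)/6-.5 for a in u]
def px(u,o):return [(u[0]+.5)/6-.5+o[0],(u[1]+.5)/6-.5+o[1]]
o=(355,175)
uv=[px(u,o) for u in [(95,315),(55,190),(505,62),(550,175),(170,607),(617,467)]]
P=[(0,100,66),(60,100,66),(60,-100,66),(0,-100,66),(-115,100,5),(-115,-100,5)]
D,r=fit("top",uv,P,[450,0,.2]);print("dock",D,np.degrees(D[2]));print(r.round(1))
draw(t,"top",D,[((0,60,-100,100,0,66),(0,255,0)),((-115,60,-100,100,0,5),(0,255,255)),((-57,-43,-62,-38,14,72),(0,128,255)),((-8,0,18,78,20,22),(255,0,255))],(355,175,475,280),6,"pics/t_dockfit.png")
ob=(225,180)
uv=[px(u,ob) for u in [(300,437),(423,432),(432,556),(308,565)]]
for hx,hy in((25,28),(28,25)):
    P=[(hx,hy,50),(hx,-hy,50),(-hx,-hy,50),(-hx,hy,50)]
    B,r=fit("top",uv,P,[450,200,0]);print(hx,"block",B,np.degrees(B[2]));print(r.round(1))
    draw(t,"top",B,[((-hx,hx,-hy,hy,0,50),(0,255,0))],(225,180,345,285),6,f"pics/t_b{hx}.png")
s=cv2.imread("pics/side0.png")
c=s[250:310,280:330];c=cv2.resize(c,None,fx=10,fy=10,interpolation=cv2.INTER_CUBIC);cv2.imwrite("pics/s_slot.png",cv2.convertScaleAbs(c,alpha=2,beta=-180))
m=t[175:280,355:475];hsv=cv2.cvtColor(m,cv2.COLOR_BGR2HSV)
E
python3 dk.py
```

```text
dock [5.66448274e+02 3.03096023e+01 3.44679386e-01] 19.748674116891134
[[ 0.2  0.6]
 [-1.1 -1.3]
 [-0.  -3. ]
 [ 1.2  0.2]
 [-0.   0.8]
 [-0.2  0.3]]
25 block [4.42692455e+02 3.26115068e+02 9.78690251e-02] 5.60748208117831
[[-1.1  0.5]
 [ 1.6  0. ]
 [ 1.1 -0.2]
 [-1.6 -0.3]]
28 block [4.42890098e+02 3.26112731e+02 1.14181398e-01] 6.542112219798987
[[-0.1 -0.7]
 [ 0.1 -1.3]
 [ 0.1  0.9]
 [-0.1  0.9]]
```

View pics/t_dockfit.png

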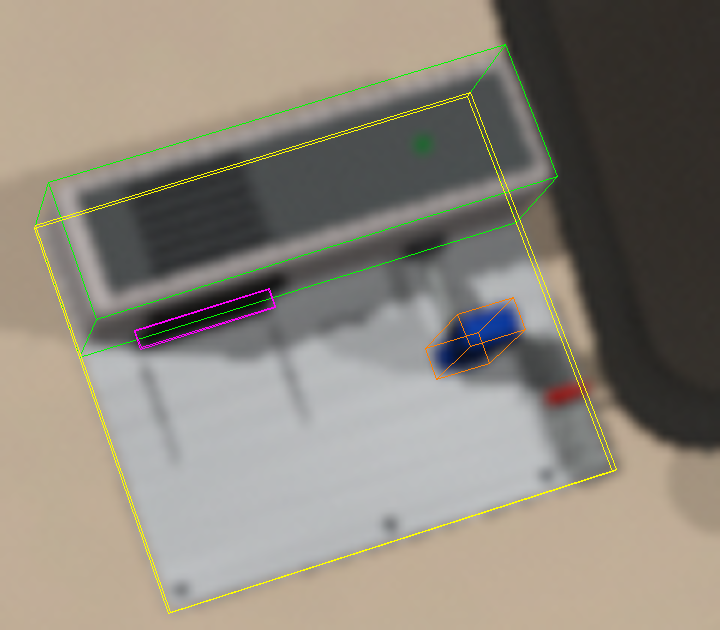

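View pics/t_b28.png

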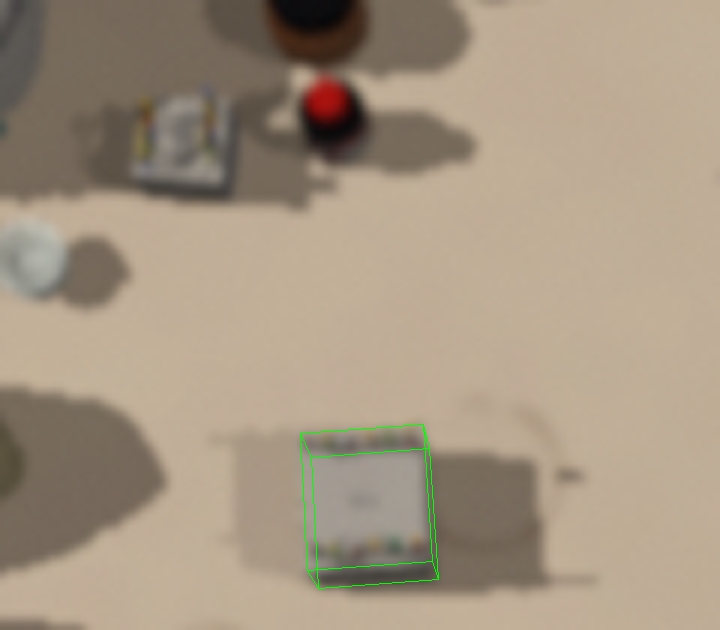

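View pics/s_slot.png

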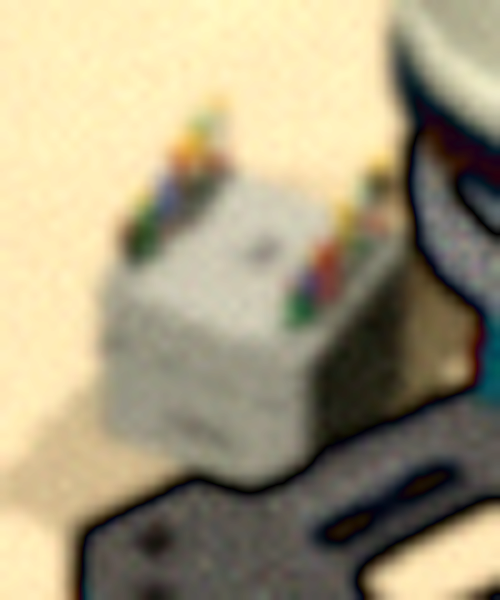

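```bash
python3 - <<'E'
from h import *
s=cv2.imread("pics/side0.png")
p=lambda u,v:[(u+.5)/10-.5+280,(v+.5)/10-.5+250]
# block x/y as long axis=28 along local x ; +y local face toward camera
uv=[p(107,278),p(307,352),p(405,240),p(107,430)]
P=[(28,25,50),(-28,25,50),(-28,-25,50),(28,25,0)]
B,r=fit("side",uv,P,[443,326,.1]);print(B,np.degrees(B[2]),r.round(1))
draw(s,"side",B,[((-28,28,-25,25,0,50),(0,255,0))],(270,240,340,310),8,"pics/s_bfit.png")
D=[566.4,30.3,.3447]
draw(s,"side",D,[((0,60,-100,100,0,66),(0,255,0)),((-115,60,-100,100,0,5),(0,255,255))],(270,160,370,260),7,"pics/s_dfit.png")
t=cv2.imread("pics/top0.png")
draw(t,"top",B,[((-28,28,-25,25,0,50),(0,255,0))],(265,235,325,290),10,"pics/t_bfit.png")
E
```

```text
[4.43164292e+02 3.25037817e+02 1.09069496e-01] 6.249221821318805 [[-0.7 -0.1]
 [ 0.1  0.9]
 [ 1.  -0.8]
 [-0.3  0. ]]
```

View pics/s_bfit.png

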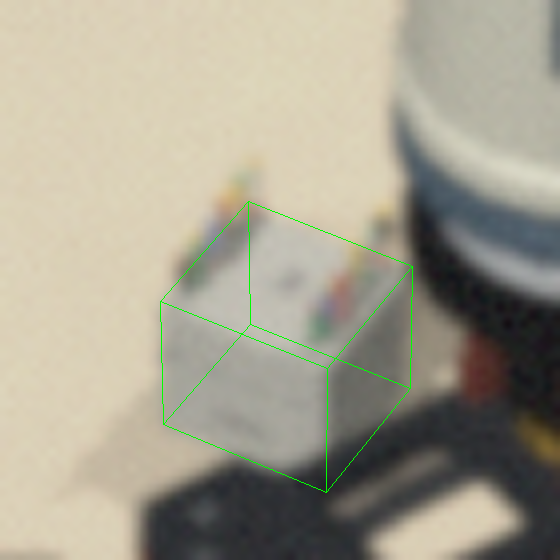

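View pics/t_bfit.png

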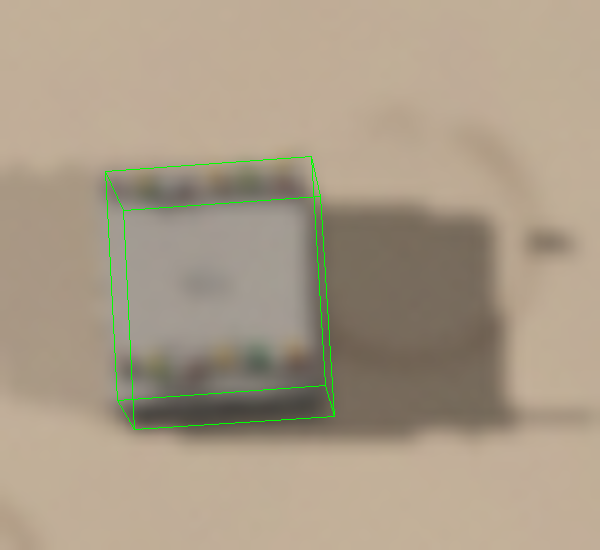

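View pics/s_dfit.png

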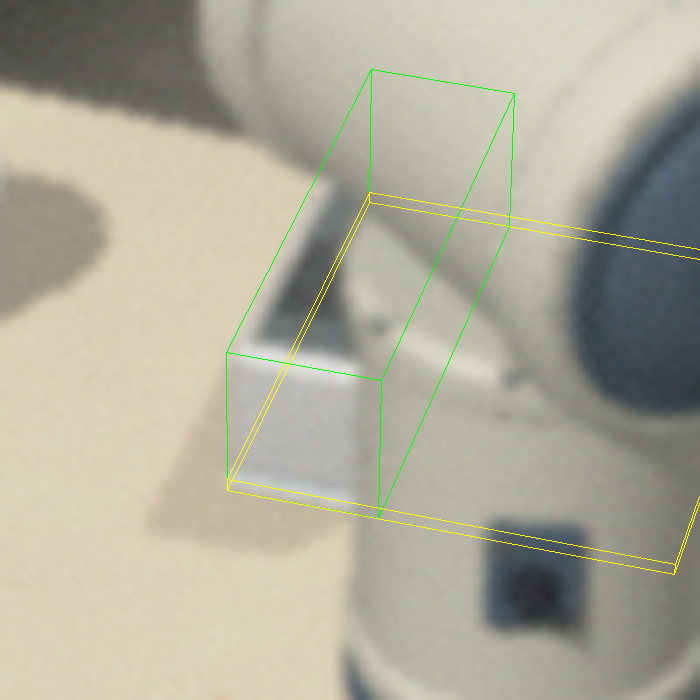

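The slot shows as a dark line on the face towards the side camera (+y world, pixel about (300,293)). Block fits from the two views agree: (443,325), jaw yaw about 4°. Next I turn the tool to that yaw.

```bash
cat > go.py <<'E'
import sys
from h import *
# usage go.py x y z jawyaw_deg : tool-frame shift (with present axes) and remaining turn about tool y
x,y,z,a=map(float,sys.argv[1:5]);s=read_state();R=s["tool_rot"]
d=np.array([x,y,z])-s["position"];j=np.degrees(np.arctan2(R[1,0],R[0,0]))
da=(a-j+180)%360-180
print("t",round(s["t"],2),"pos",s["position"].round(1),"jaw",round(j,2),"shift",(R.T@d).round(1),"turn_y rad",round(-np.radians(da),3),"down",R[:,1].round(4),"F",s["ft_force"].round(1),"gap",round(s["finger_gap"],1),"q6",s["q"].round(0))
E
python3 -m crank '[[0,0,0,0,0.149,0,0],[0,0,0,0,0.149,0,0],[0,0,0,0,0.149,0,0],[0,0,0,0,0.149,0,0],[0,0,0,0,0.149,0,0]]'
python3 -m crank '[[0,0,0,0,0.149,0,0],[0,0,0,0,0.149,0,0],[0,0,0,0,0.149,0,0],[0,0,0,0,0.149,0,0]]'
python3 go.py 443 325 150 4
```

```text
t: 0.6
position: [182.3, 571.5, 221.9]
tool_rot: [[0.872, -0.0, -0.489], [0.489, -0.001, 0.872], [-0.001, -1.0, -0.001]]
ft_force: [-0.0, 0.2, -0.4]
finger_gap: 87.6
t: 1.0
position: [182.3, 571.5, 222.0]
tool_rot: [[0.996, -0.0, 0.085], [-0.085, -0.001, 0.996], [-0.0, -1.0, -0.001]]
ft_force: [-0.6, -0.1, 0.1]
finger_gap: 88.0
t 1.0 pos [182.3 571.5 222. ] jaw -4.88 shift [ 280.7   72.1 -223.3] turn_y rad -0.155 down [-4.e-04 -1.e-03 -1.e+00] F [-0.6 -0.1  0.1] gap 88.0 q6 [ 69.   5.  71.   0. 104.  74.]
```

```bash
python3 -m crank '[[0,0,0,0,-0.149,0,0]]' >/dev/null
python3 go.py 443 325 150 4
```

```text
t 1.1 pos [182.3 571.5 222. ] jaw 3.48 shift [ 245.3   72.1 -261.8] turn_y rad -0.009 down [-4.0e-04 -1.1e-03 -1.0e+00] F [-0.6 -0.5  0.8] gap 87.8 q6 [ 69.   5.  71.  -0. 104.  66.]
```

```bash
python3 -m crank '[[24.5,7,-26,0,0,0,0],[24.5,7,-26,0,0,0,0],[24.5,7,-26,0,0,0,0],[24.5,7,-26,0,0,0,0],[24.5,7,-26,0,0,0,0]]' |head -2
python3 -m crank '[[24.5,7,-26,0,0,0,0],[24.5,7,-26,0,0,0,0],[24.5,7,-26,0,0,0,0],[24.5,7,-26,0,0,0,0],[24.5,7,-26,0,0,0,0]]' |head -2
python3 go.py 443 325 12 4
python3 - <<'E'
from h import *
s=camera("side");cv2.imwrite("pics/side1.png",s);t=camera("top");cv2.imwrite("pics/top1.png",t)
crop(s,260,160,420,280,5,"pics/s1.png")
E
```

```text
t: 1.6
position: [314.3, 449.3, 186.8]
t: 2.1
position: [445.7, 328.2, 151.9]
t 2.1 pos [445.7 328.2 151.9] jaw 4.01 shift [ -2.8 139.9  -2.9] turn_y rad 0.0 down [-6.e-04 -3.e-04 -1.e+00] F [0.1 0.1 0.7] gap 87.8 q6 [33. -2. 85.  0. 97. 29.]
```

View pics/side1.png

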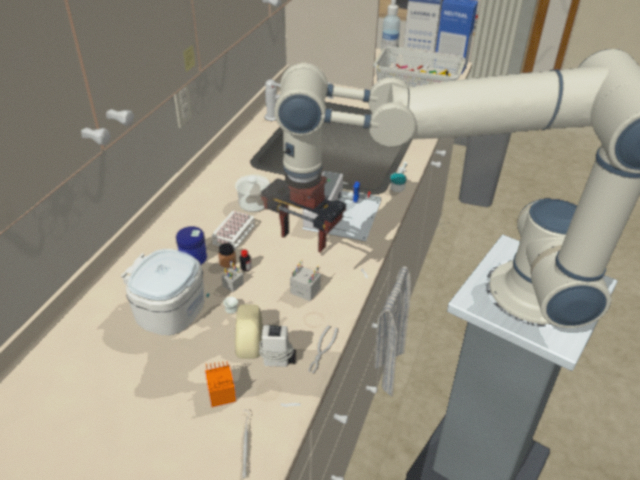

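View pics/top1.png

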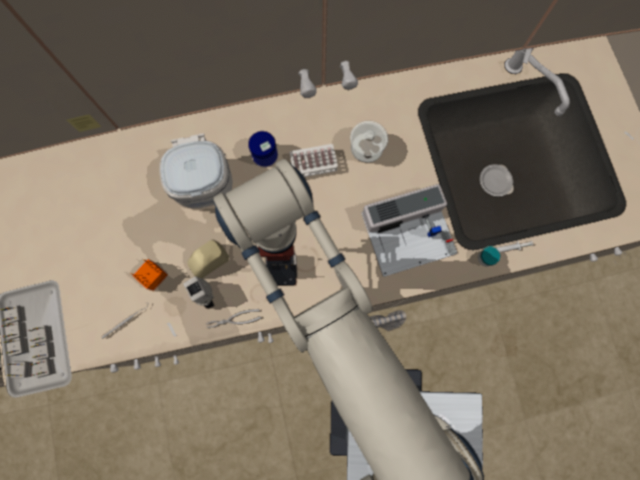

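The side view now shows the whole block at about (305,282) under the gripper, so I check the fit before descending.

```bash
python3 - <<'E'
from h import *
s=cv2.imread("pics/side1.png")
draw(s,"side",[443,325,np.radians(4)],[((-28,28,-25,25,0,50),(0,255,0))],(275,250,335,310),10,"pics/s1b.png")
crop(s,300,160,400,245,7,"pics/s1d.png")
E
```

```text
(no output)
```

View pics/s1b.png

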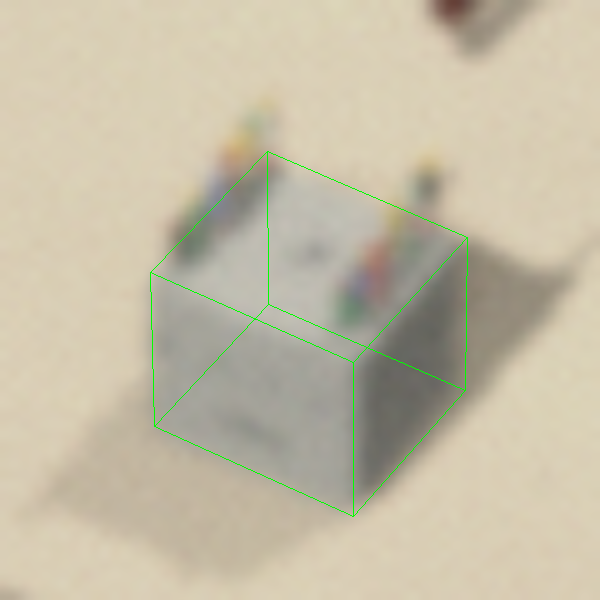

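View pics/s1d.png

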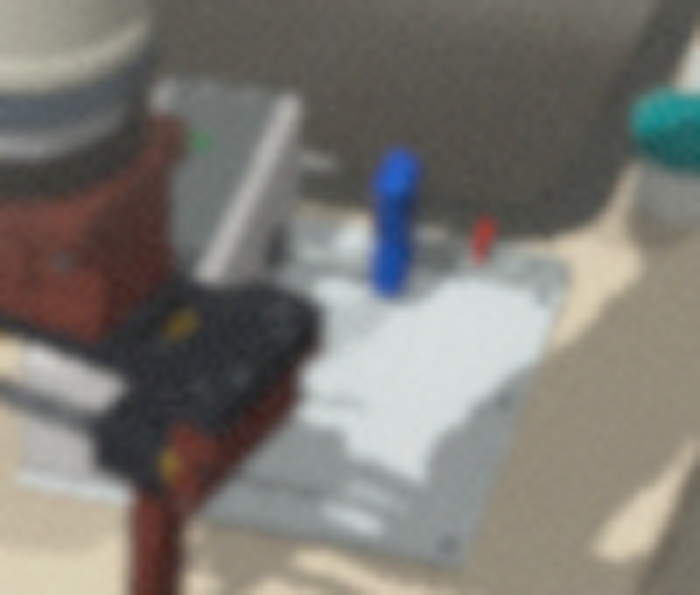

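```bash
python3 -m crank '[[-2.3,20,-3.0,0,0,0,0],[0,35,0,0,0,0,0],[0,35,0,0,0,0,0],[0,35,0,0,0,0,0],[0,14,0,0,0,0,0]]' |head -2
python3 go.py 443 325 12 4
python3 -m crank '[[0,0,0,0,0,0,130],[0,0,0,0,0,0,255],[0,0,0,0,0,0,255],[0,0,0,0,0,0,255],[0,0,0,0,0,0,255]]'
```

```text
t: 2.7
position: [440.2, 325.5, 9.5]
t 2.7 pos [440.2 325.5   9.5] jaw 4.04 shift [ 2.8 -2.5 -0.7] turn_y rad 0.001 down [-0.0056 -0.0032 -1.    ] F [-0.8 -0.2 -0.4] gap 87.7 q6 [33.  1. 96.  0. 83. 29.]
t: 3.2
position: [443.6, 326.9, 15.6]
tool_rot: [[0.998, 0.002, -0.07], [0.07, 0.002, 0.998], [0.002, -1.0, 0.002]]
ft_force: [-0.8, 0.7, 4.0]
finger_gap: 56.2
```

```bash
python3 -m crank '[[0,0,0,0,0,0,255],[0,-5,0,0,0,0,255],[0,-25,0,0,0,0,255],[0,-35,0,0,0,0,255],[0,-30,0,0,0,0,255]]'
python3 - <<'E'
from h import *
s=camera("side");cv2.imwrite("pics/side2.png",s)
crop(s,250,140,410,300,4,"pics/s2.png")
E
python3 go.py 443 325 112 4
```

```text
t: 3.7
position: [442.6, 325.9, 109.6]
tool_rot: [[0.998, -0.001, -0.07], [0.07, -0.001, 0.998], [-0.001, -1.0, -0.001]]
ft_force: [0.4, -0.1, -2.2]
finger_gap: 55.9
t 3.75 pos [444.7 327.3 116. ] jaw 4.0 shift [-1.8  3.9 -2.2] turn_y rad 0.0 down [ 0.0068  0.0043 -1.    ] F [0.3 0.9 2.6] gap 56.6 q6 [33. -2. 89. -0. 93. 29.]
```

View pics/s2.png

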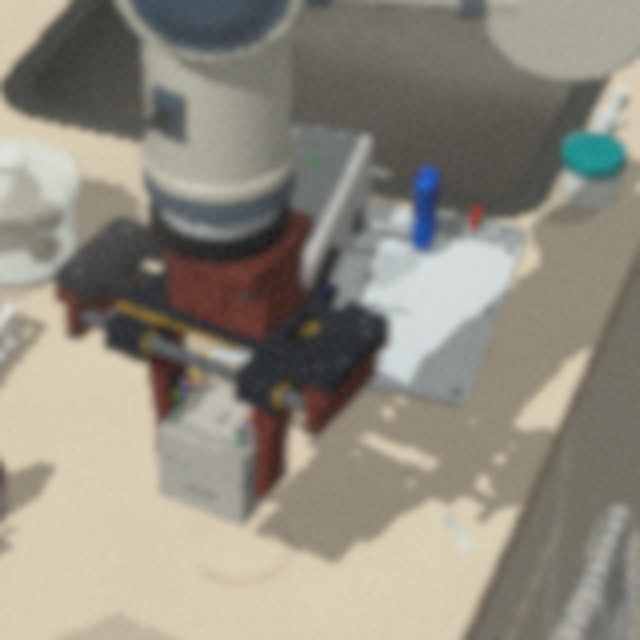

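```bash
python3 - <<'E'
from h import *
s=cv2.imread("pics/side2.png")
D=[566.4,30.3,.3447]
bx=[((0,60,-100,100,0,66),(0,255,0)),((-115,60,-100,100,0,5),(0,255,255)),((-57,-43,-62,-38,14,72),(0,128,255))]
draw(s,"side",D,bx,(320,165,390,245),8,"pics/s2d.png")
t=cv2.imread("pics/top1.png")
draw(t,"top",D,bx[1:]+[((-80,-8,77.9,78,5,5.1),(255,0,255)),((-80,-8,18,18.1,5,5.1),(255,0,255))],(360,180,465,280),7,"pics/t1d.png")
crop(t,360,180,465,280,7,"pics/t1n.png")
E
```

```text
(no output)
```

View pics/s2d.png

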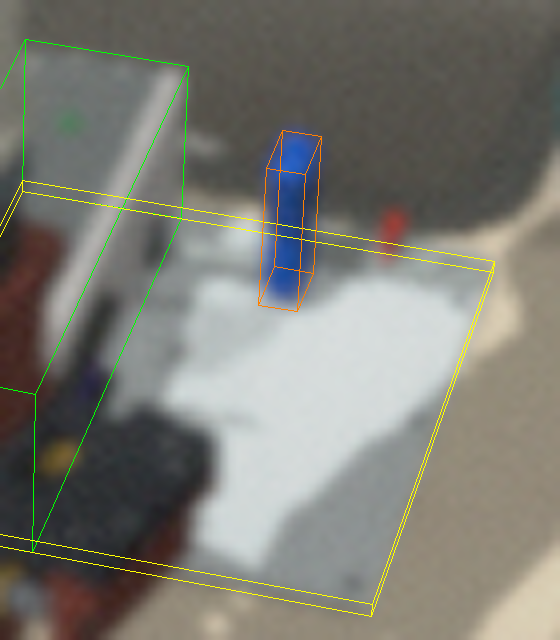

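View pics/t1d.png

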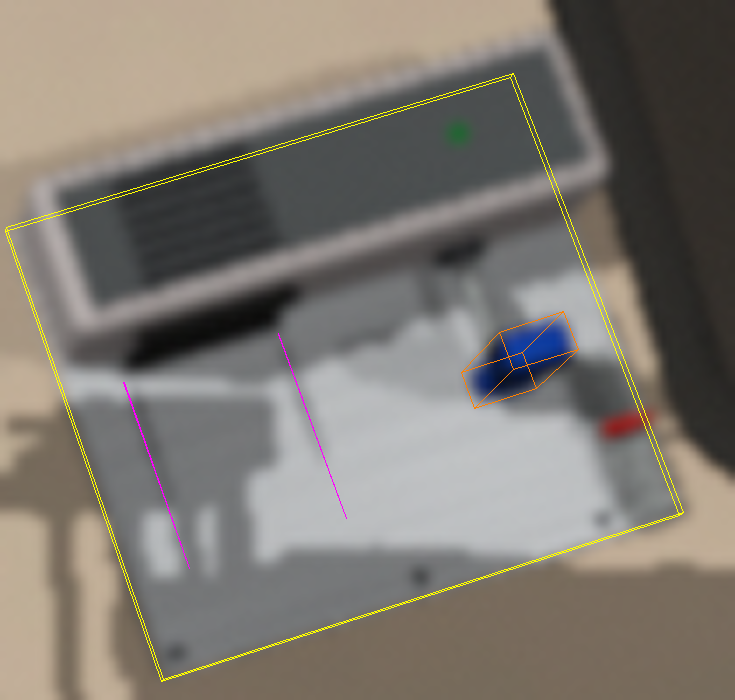

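View pics/t1n.png

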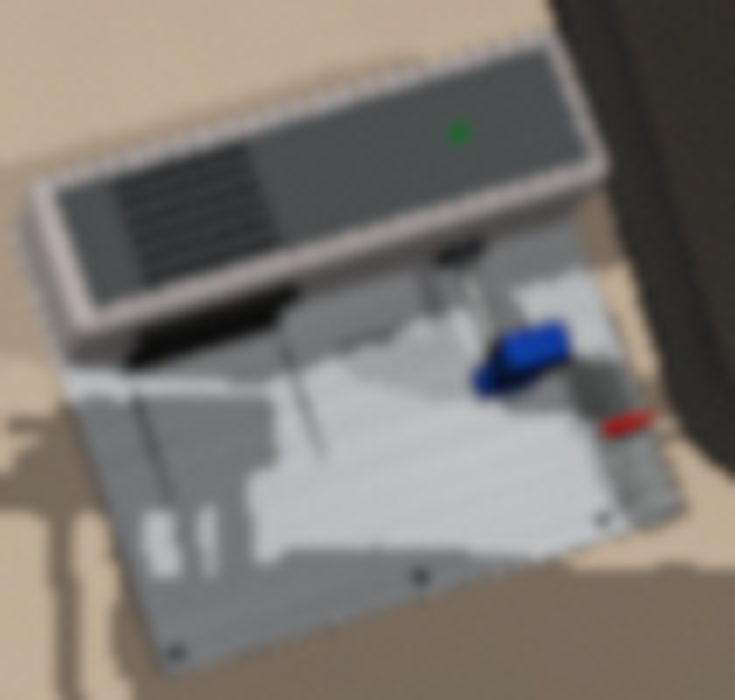

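```bash
python3 - <<'E'
from h import *
s=cv2.imread("pics/side2.png")
crop(s,330,165,395,245,9,"pics/s2n.png")
E
```

```text
(no output)
```

View pics/s2n.png

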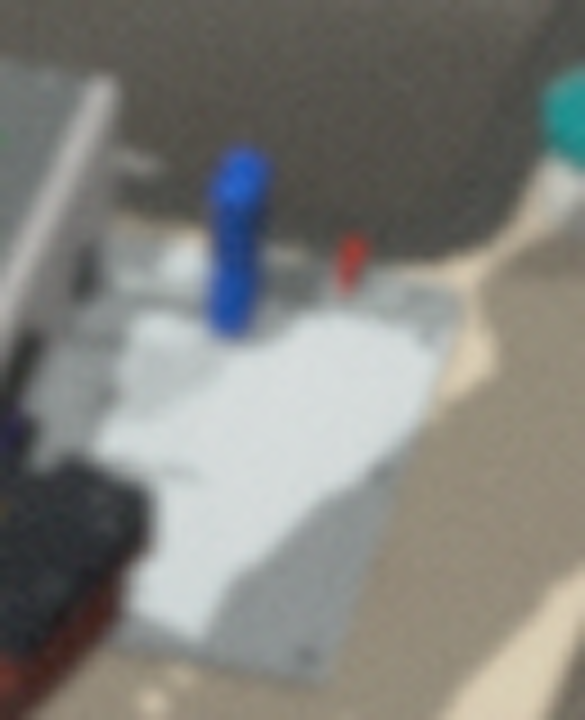

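```bash
cat > jf.py <<'E'
from h import *
from scipy.optimize import least_squares
T=lambda u,v:[(u+.5)/7-.5+360,(v+.5)/7-.5+180]
S=lambda u,v:[(u+.5)/9-.5+330,(v+.5)/9-.5+165]
ob=[("top",T(163,678),(-115,100,3)),("top",T(686,515),(-115,-100,5)),("top",T(85,332),(0,100,66)),("top",T(608,178),(0,-100,66)),
("top",T(33,182),(60,100,66)),("top",T(552,36),(60,-100,66)),("top",T(533,350),(-50,-50,72)),
("side",S(325,683),(-115,100,3)),("side",S(465,288),(-115,-100,5)),("side",S(119,80),(0,-100,66)),("side",S(241,165),(-50,-50,72)),("side",S(231,328),(-52,-50,14))]
def res(x):
    return np.concatenate([(proj(n,tf(x[:3],P))[0]-u-(x[3:5] if n=="side" else x[5:7])) for n,u,P in ob]+[x[3:]*1.0])
r=least_squares(res,[566,30,.34,0,0,0,0],x_scale=[100,100,1,1,1,1,1],loss="soft_l1")
print(r.x,np.degrees(r.x[2]));
print(res(r.x)[:-4].reshape(-1,2).round(1))
E
python3 jf.py
```

```text
[ 5.66163566e+02  3.00250569e+01  3.40437561e-01  3.48849220e-01
  1.52480565e-01 -3.97347657e-02 -4.35942570e-01] 19.505635428700604
[[-0.1  0.7]
 [-0.3  0.3]
 [-1.   1.1]
 [ 1.3 -0.3]
 [-1.5 -0.2]
 [ 0.6 -2.1]
 [ 0.8 -0.8]
 [-0.1  0.1]
 [ 0.   0.6]
 [ 0.2 -0.8]
 [-0.2  0.5]
 [ 0.6 -0.4]]
```

```bash
python3 -m crank '[[0,0,0,0,0.1445,0,255],[0,0,0,0,0.1445,0,255],[0,0,0,0,0.1445,0,255],[0,0,0,0,0.1445,0,255],[0,0,0,0,0.1445,0,255]]' | head -1
python3 -m crank '[[0,0,0,0,0.1445,0,255],[0,0,0,0,0.1445,0,255],[0,0,0,0,0.1445,0,255],[0,0,0,0,0.1445,0,255],[0,0,0,0,0,0,255]]' |head -1
python3 - <<'E'
from h import *
D=[566.2,30.0,.3404]
print("pre",tf(D,(-48,48,0)),"place",tf(D,(-33,48,0)),"handle",tf(D,(-50,-50,0)))
T=lambda u,v:[(u+.5)/7-.5+360,(v+.5)/7-.5+180]
S=lambda u,v:[(u+.5)/9-.5+330,(v+.5)/9-.5+165]
c,s=np.cos(D[2]),np.sin(D[2])
for n,u in(("top",T(627,424)),("side",S(350,263))):
  for z in(14,20):
    p=atz(n,u,z)-[D[0],D[1],0];print(n,z,c*p[0]+s*p[1],-s*p[0]+c*p[1])
E
X=$(python3 -c "
from h import *
p=tf([566.2,30.0,.3404],(-48,48,0))[0];print(p[0],p[1])")
python3 go.py $X 100 -70.5
```

```text
t: 4.25
t: 4.75
pre [[504.9287026   59.22033734   0.        ]] place [[519.06802052  64.22829985   0.        ]] handle [[535.7621486  -33.82426813   0.        ]]
top 14 -78.75365037342749 -89.09158138310355
top 20 -79.53742065112215 -87.00630393549856
side 14 -77.62806171649402 -93.23623813915871
side 20 -79.13369885088963 -84.88671754801726
t 4.75 pos [442.6 326.  107.7] jaw -70.59 shift [272.3   7.9 -29.9] turn_y rad -0.001 down [-1.e-03 -8.e-04 -1.e+00] F [ 0.  -0.1 -1.8] gap 56.6 q6 [ 33.  -2.  90.  -0.  93. 103.]
```

```bash
python3 -m crank '[[34,0,-3.75,0,0,0,255],[34,0,-3.75,0,0,0,255],[34,0,-3.75,0,0,0,255],[34,0,-3.75,0,0,0,255],[34,0,-3.75,0,0,0,255]]' | head -2
python3 -m crank '[[34,0,-3.75,0,0,0,255],[34,0,-3.75,0,0,0,255],[34,0,-3.75,0,0,0,255],[0,0,0,0,0,0,255],[0,0,0,0,0,0,255]]' |head -2
python3 go.py 504.9 59.2 60 -70.5
python3 - <<'E'
from h import *
s=camera("side");cv2.imwrite("pics/side3.png",s)
crop(s,300,130,420,250,6,"pics/s3.png")
t=camera("top");cv2.imwrite("pics/top3.png",t);crop(t,350,170,470,270,6,"pics/t3.png")
E
```

```text
t: 5.25
position: [481.9, 158.4, 108.2]
t: 5.75
position: [505.2, 59.4, 108.2]
t 5.75 pos [505.2  59.4 108.2] jaw -70.44 shift [ 0.1 48.2 -0.3] turn_y rad 0.001 down [-8.e-04  4.e-04 -1.e+00] F [-0.5  0.9 -2.5] gap 56.7 q6 [ 3. -8. 96.  0. 93. 73.]
```

View pics/s3.png

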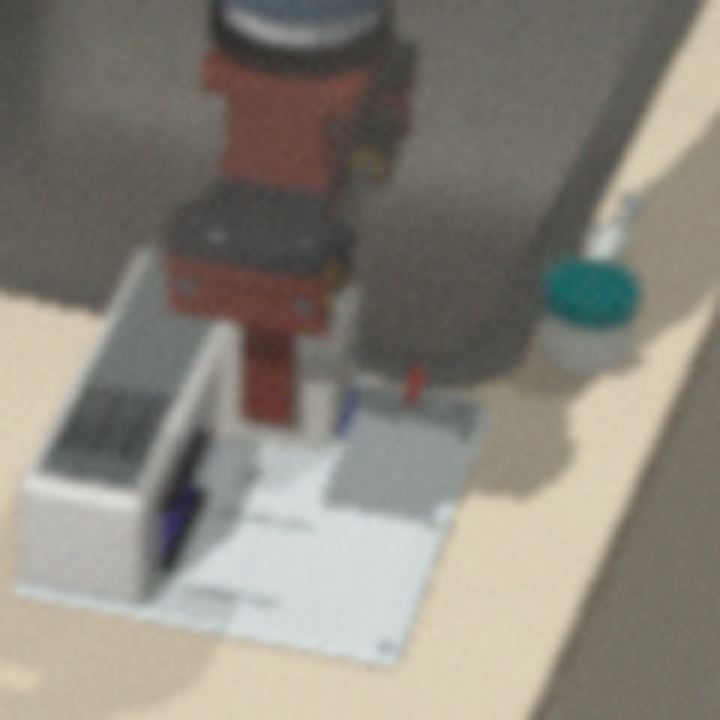

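View pics/t3.png

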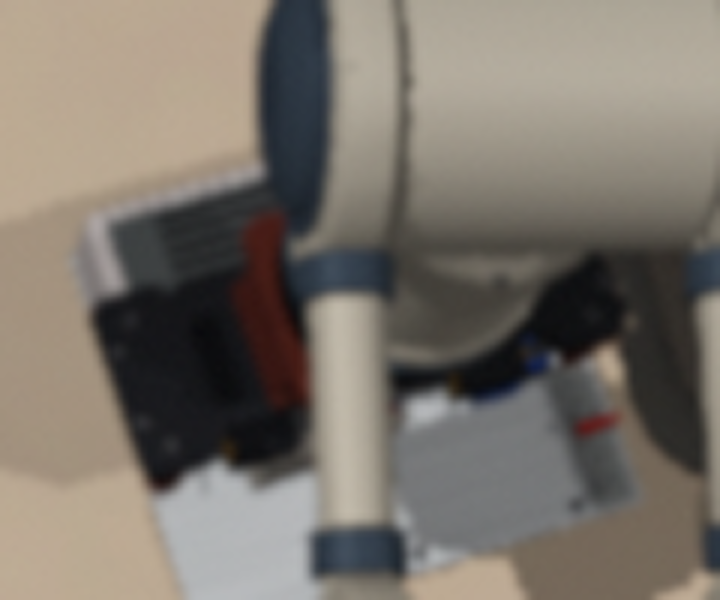

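```bash
python3 - <<'E'
from h import *
s=cv2.imread("pics/side3.png")
D=[566.2,30.0,.3404]
bx=[((0,60,-100,100,0,66),(0,200,0)),((-115,60,-100,100,0,5),(0,255,255)),((-75,-25,19,77,5,5),(255,0,255))]
draw(s,"side",D,bx,(300,160,400,250),8,"pics/s3d.png")
E
```

```text
(no output)
```

View pics/s3d.png

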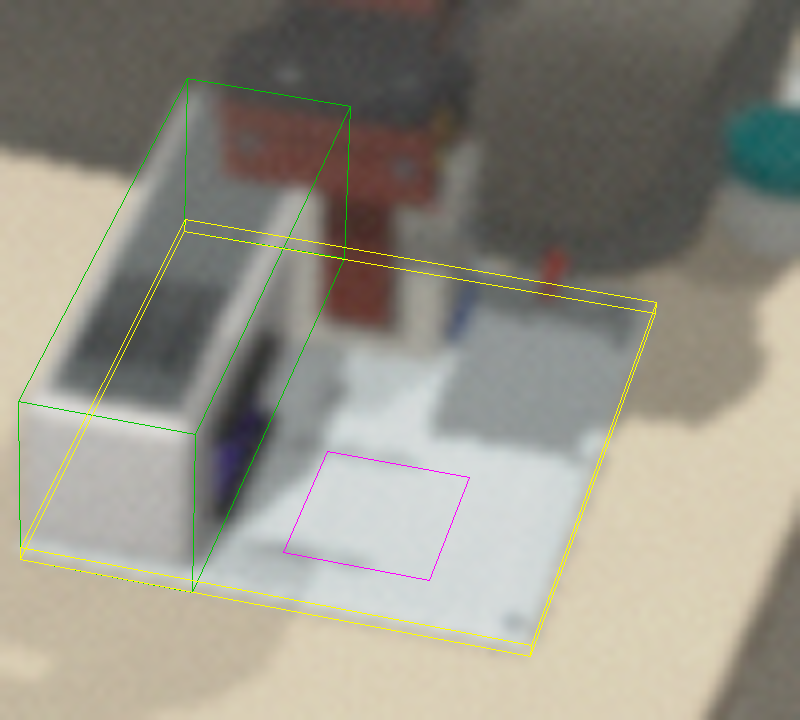

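```bash
python3 -m crank '[[0,15,0,0,0,0,255],[0,25,0,0,0,0,255],[0,25,0,0,0,0,255],[0,16,0,0,0,0,255],[0,5,0,0,0,0,255]]' | head -2
python3 -m crank '[[0,0,0,0,0,0,255],[0,0,0,0,0,0,255]]' 
python3 go.py 504.9 59.2 19.6 -70.5
```

```text
t: 6.35
position: [503.5, 60.9, 20.4]
t: 6.55
position: [505.3, 60.4, 22.4]
tool_rot: [[0.335, 0.0, 0.942], [-0.942, 0.0, 0.335], [0.0, -1.0, 0.0]]
ft_force: [-0.1, 0.1, -2.3]
finger_gap: 56.1
t 6.55 pos [505.3  60.4  22.4] jaw -70.43 shift [ 1.   2.8 -0.8] turn_y rad 0.001 down [ 1.e-04  0.e+00 -1.e+00] F [-0.1  0.1 -2.3] gap 56.1 q6 [  3.  -6. 102.   0.  84.  73.]
```

```bash
python3 -m crank '[[0.8,2.3,2,0,0,0,255],[0,0,4,0,0,0,255],[0,0,4,0,0,0,255],[0,0,1,0,0,0,255],[0,0,0,0,0,0,255]]' 
python3 -m crank '[[0,0,1,0,0,0,255],[0,0,0,0,0,0,255]]'|grep -A9 pos 
python3 go.py 519.07 64.23 19.6 -70.5
```

```text
t: 7.05
position: [516.5, 62.9, 20.5]
tool_rot: [[0.334, 0.001, 0.943], [-0.943, 0.0, 0.334], [0.0, -1.0, 0.001]]
ft_force: [0.4, 0.8, -0.7]
finger_gap: 56.2
position: [517.0, 63.0, 20.5]
tool_rot: [[0.334, 0.0, 0.943], [-0.943, -0.0, 0.334], [0.0, -1.0, 0.0]]
ft_force: [0.3, -0.8, 0.1]
finger_gap: 56.2
t 7.25 pos [517.   63.   20.5] jaw -70.5 shift [-0.4  0.9  2.4] turn_y rad -0.0 down [ 0.e+00 -1.e-04 -1.e+00] F [ 0.3 -0.8  0.1] gap 56.2 q6 [  3.  -4. 100.  -0.  84.  74.]
```

```bash
for i in 1 2 3; do python3 -m crank '[[0,0,1,0,0,0,255],[0,0,0,0,0,0,255],[0,0,0,0,0,0,255]]'|grep -E 'pos|force'; done
```

```text
position: [517.9, 63.4, 20.5]
ft_force: [-1.7, 0.0, 1.2]
position: [518.9, 63.8, 20.5]
ft_force: [-0.6, -0.3, 1.7]
position: [519.8, 64.1, 20.5]
ft_force: [-1.2, -0.8, 3.2]
```

```bash
for i in 1 2 3; do python3 -m crank '[[0,0,1,0,0,0,255],[0,0,0,0,0,0,255],[0,0,0,0,0,0,255]]'|grep -E 'pos|force'; done
python3 - <<'E'
from h import *
s=camera("side");cv2.imwrite("pics/side4.png",s)
draw(s,"side",[566.2,30.0,.3404],[((-58,-8,20,76,5,55),(0,255,0))],(300,150,400,250),7,"pics/s4.png")
E
```

```text
position: [519.9, 64.1, 20.5]
ft_force: [-6.3, -2.0, 5.6]
position: [519.9, 64.1, 20.5]
ft_force: [-10.9, -2.8, 8.3]
position: [520.0, 64.3, 20.5]
ft_force: [-14.5, -4.7, 10.8]
```

View pics/s4.png

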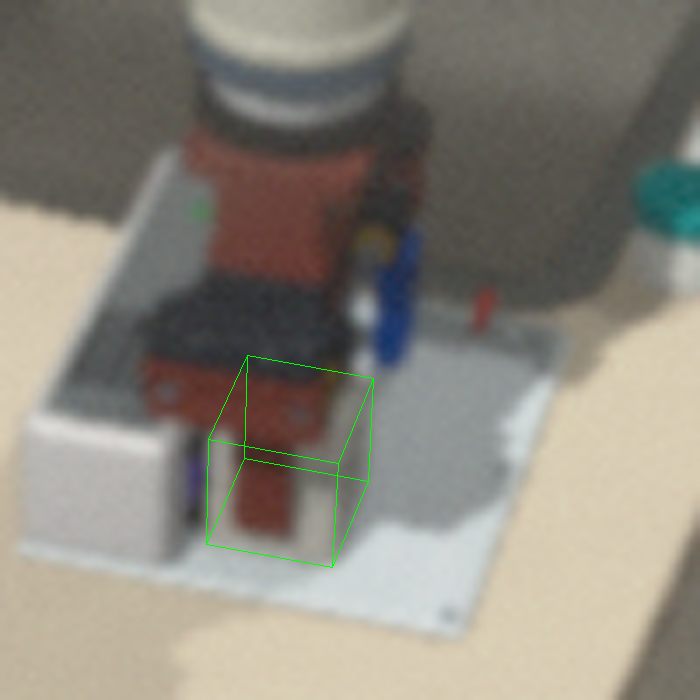

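```bash
python3 -m crank '[[0,0,-2.5,0,0,0,255],[0,0,0,0,0,0,255]]'|grep -E 'pos|force'; python3 -m crank '[[0,0,0,0,0,0,0],[0,0,0,0,0,0,0],[0,0,0,0,0,0,0],[0,0,0,0,0,0,0],[0,0,0,0,0,0,0]]'|grep -vE rot; python3 go.py 520 64.2 20.5 -70.5
```

```text
position: [519.9, 64.2, 20.4]
ft_force: [-4.5, -1.4, 4.9]
t: 9.8
position: [520.3, 64.3, 20.2]
ft_force: [0.3, 0.2, 0.4]
finger_gap: 87.4
t 9.8 pos [520.3  64.3  20.2] jaw -70.5 shift [-0.  -0.3 -0.3] turn_y rad -0.0 down [ 1.e-04  1.e-04 -1.e+00] F [0.3 0.2 0.4] gap 87.4 q6 [  3.  -3. 100.   0.  83.  74.]
```

```bash
python3 -m crank '[[0,-10,0,0,0,0,0],[0,-25,0,0,0,0,0],[0,-35,0,0,0,0,0],[0,-35,0,0,0,0,0],[0,-25,0,0,0,0,0]]'|grep -E 'pos|force'
python3 -m crank '[[0,0,-15,0,-0.149,0,100],[0,0,0,0,-0.149,0,100],[0,0,0,0,-0.149,0,100],[0,0,0,0,-0.149,0,100],[0,0,0,0,-0.149,0,100]]'|grep -E 'pos|gap'
python3 - <<'E'
from h import *
s=camera("side");cv2.imwrite("pics/side5.png",s)
draw(s,"side",[566.2,30.0,.3404],[((-58,-8,20,76,5,55),(0,255,0))],(300,150,400,250),7,"pics/s5.png")
E
```

```text
position: [520.9, 64.3, 154.0]
ft_force: [0.7, -0.1, -0.0]
position: [506.2, 59.3, 151.3]
finger_gap: 54.3
```

View pics/s5.png

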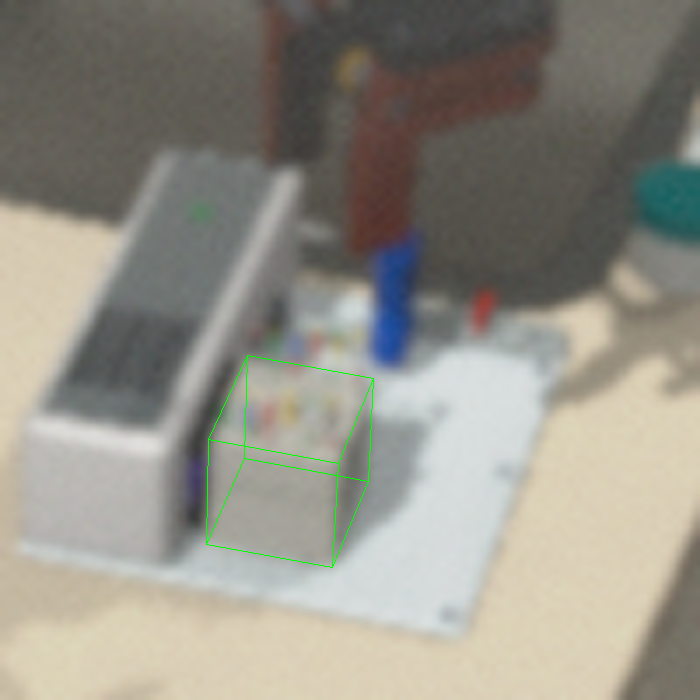

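The block sits within about 1 px of the model box. Next, the handle: turn the jaws along dock x.

```bash

python3 -m crank '[[0,0,0,0,-0.1376,0,145],[0,0,0,0,-0.1376,0,145],[0,0,0,0,-0.1376,0,145],[0,0,0,0,-0.1376,0,145],[0,0,0,0,-0.1376,0,145]]'|grep -E 'pos|gap'
python3 -m crank '[[0,0,0,0,-0.1376,0,145],[0,0,0,0,0,0,145]]'|grep -E 'pos|gap'
python3 go.py 535.8 -33.8 100 19.5
python3 - <<'E'
from h import *
t=camera("top");cv2.imwrite("pics/top5.png",t)
draw(t,"top",[566.2,30.0,.3404],[((-58,-8,20,76,5,55),(0,255,0))],(350,170,470,270),6,"pics/t5.png")
E
```

```text
position: [506.2, 59.3, 151.1]
finger_gap: 37.6
position: [506.2, 59.3, 151.0]
finger_gap: 38.0
t 11.55 pos [506.2  59.3 151. ] jaw 19.41 shift [ -3.1  51.  -97.6] turn_y rad -0.001 down [ 7.e-04  0.e+00 -1.e+00] F [-0.4  0.3 -0.3] gap 38.0 q6 [  3.  -9.  92.  -0.  97. -17.]
```

View pics/t5.png

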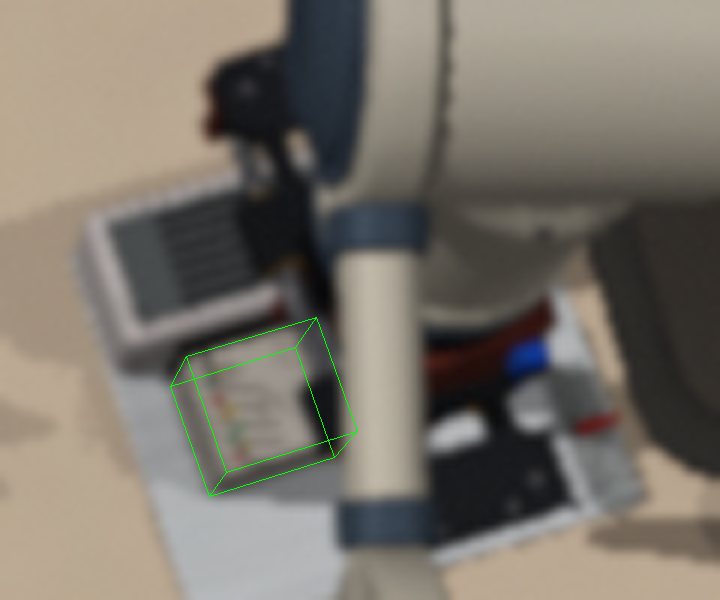

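```bash

python3 -m crank '[[-1,0,-30,0,0,0,145],[-1,0,-30,0,0,0,145],[-1,0,-30,0,0,0,145],[0,0,-8,0,0,0,145],[0,0,0,0,0,0,145]]'|grep -E 'pos|gap'
python3 -m crank '[[0,15,0,0,0,0,145],[0,25,0,0,0,0,145],[0,10,0,0,0,0,145],[0,0,0,0,0,0,145],[0,0,0,0,0,0,145]]'|grep -E 'pos|gap'
python3 go.py 535.8 -33.8 33 19.5
python3 - <<'E'
from h import *
s=camera("side");cv2.imwrite("pics/side6.png",s)
crop(s,300,130,400,220,7,"pics/s6.png")
t=camera("top");cv2.imwrite("pics/top6.png",t);crop(t,350,170,470,270,6,"pics/t6.png")
E
```

```text
position: [536.1, -34.9, 150.3]
finger_gap: 37.5
position: [535.9, -33.5, 100.5]
finger_gap: 37.7
t 12.6 pos [535.9 -33.5 100.5] jaw 19.51 shift [-0.2 67.5 -0.3] turn_y rad 0.0 down [-1.e-04  2.e-04 -1.e+00] F [-0.7 -0.   0.7] gap 37.7 q6 [ -7.  -4.  92.   0.  92. -27.]
```

View pics/s6.png

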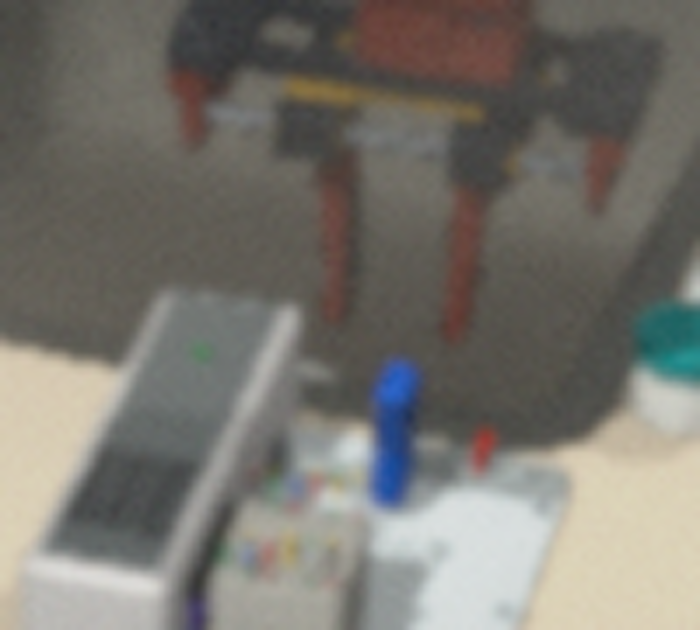

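View pics/t6.png

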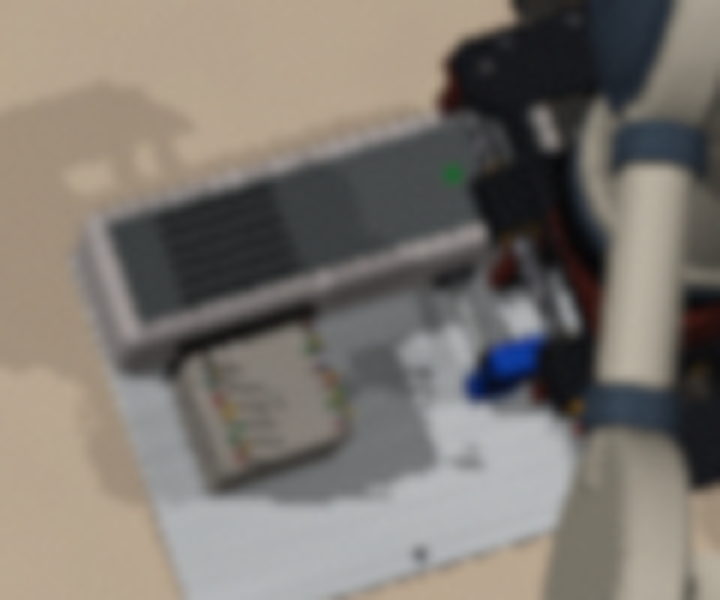

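```bash

python3 -m crank '[[0,15,0,0,0,0,145],[0,20,0,0,0,0,145],[0,20,0,0,0,0,145],[0,12,0,0,0,0,145],[0,0,0,0,0,0,145]]'|grep -E 'pos|gap|force'
python3 - <<'E'
from h import *
s=camera("side");cv2.imwrite("pics/side7.png",s)
crop(s,300,130,400,220,7,"pics/s7.png")
E
python3 go.py 535.8 -33.8 33 19.5
```

```text
position: [534.6, -34.0, 30.8]
ft_force: [-0.6, 0.8, -0.9]
finger_gap: 38.0
t 13.25 pos [535.4 -34.1  32.4] jaw 19.48 shift [ 0.5 -0.6  0.2] turn_y rad -0.0 down [-1.7e-03  2.0e-04 -1.0e+00] F [-0.4  0.8  1. ] gap 37.8 q6 [ -7.  -2.  97.  -0.  85. -27.]
```

View pics/s7.png

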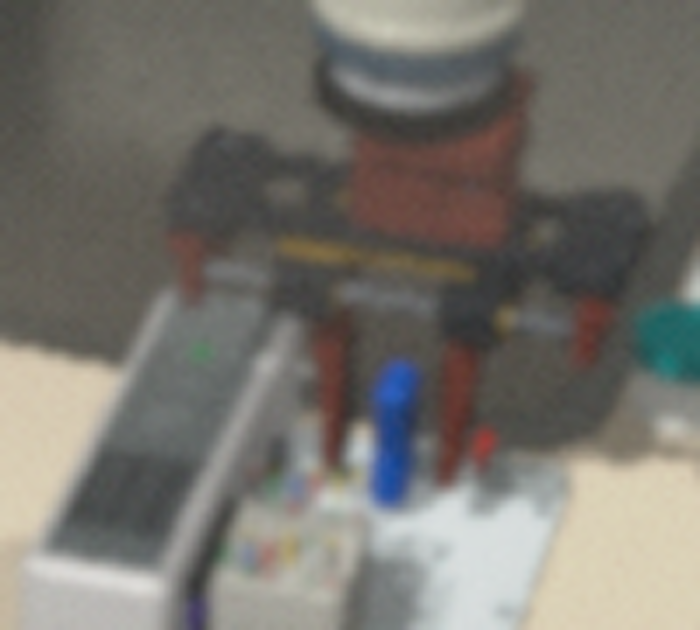

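```bash

python3 -m crank '[[0,0,0,0,0,0,200],[0,0,0,0,0,0,255],[0,0,0,0,0,0,255],[0,0,0,0,0,0,255],[0,0,0,0,0,0,255]]'|grep -E 'pos|gap|force'
python3 go.py 535.8 -33.8 33 19.5
```

```text
position: [535.7, -34.6, 34.3]
ft_force: [-4.7, -1.7, 5.8]
finger_gap: 13.8
t 13.75 pos [535.7 -34.6  34.3] jaw 19.46 shift [0.4 1.3 0.7] turn_y rad -0.001 down [-4.e-04 -8.e-04 -1.e+00] F [-4.7 -1.7  5.8] gap 13.8 q6 [ -7.  -2.  97.  -0.  85. -27.]
```

```bash

python3 -m crank '[[-4,0,0,0,0,0,255],[-7,0,0,0,0,0,255],[-7,0,0,0,0,0,255],[-6,0,0,0,0,0,255],[-4,0,0,0,0,0,255]]'|grep -E 'pos|gap|force'
python3 -m crank '[[0,0,0,0,0,0,255],[0,0,0,0,0,0,255],[0,0,0,0,0,0,255]]'|grep -E 'pos|gap|force'
python3 - <<'E'
from h import *
s=camera("side");cv2.imwrite("pics/side8.png",s)
crop(s,330,165,400,225,10,"pics/s8.png")
t=camera("top");cv2.imwrite("pics/top8.png",t);crop(t,390,190,470,270,8,"pics/t8.png")
c,sn=np.cos(.3404),np.sin(.3404)
for p in ([535.7,-34.6],read_state()["position"][:2]):
  d=np.array(p)-[566.2,30];print("dock",c*d[0]+sn*d[1],-sn*d[0]+c*d[1])
E
```

```text
position: [511.4, -43.0, 34.3]
ft_force: [9.2, 2.1, -1.9]
finger_gap: 13.8
position: [511.5, -43.0, 34.3]
ft_force: [9.0, 2.5, -0.6]
finger_gap: 14.0
dock -50.31757166462056 -50.71047211154491
dock -75.88387790096678 -50.56361480917529
```

View pics/s8.png

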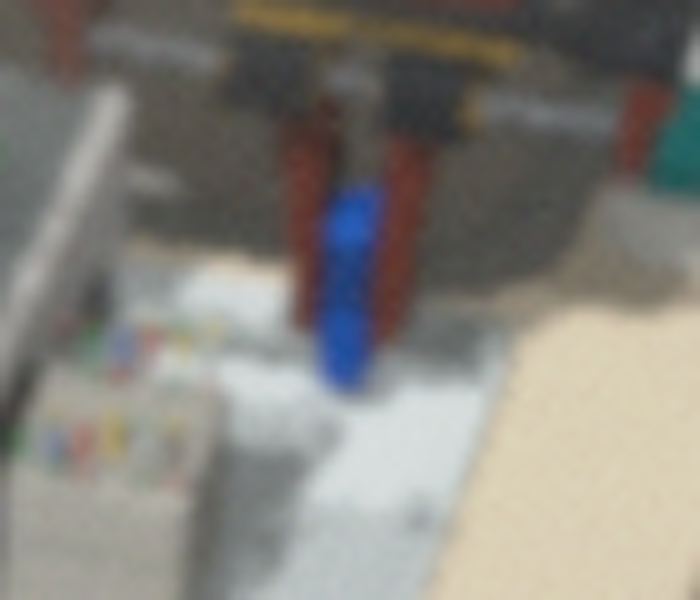

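View pics/t8.png

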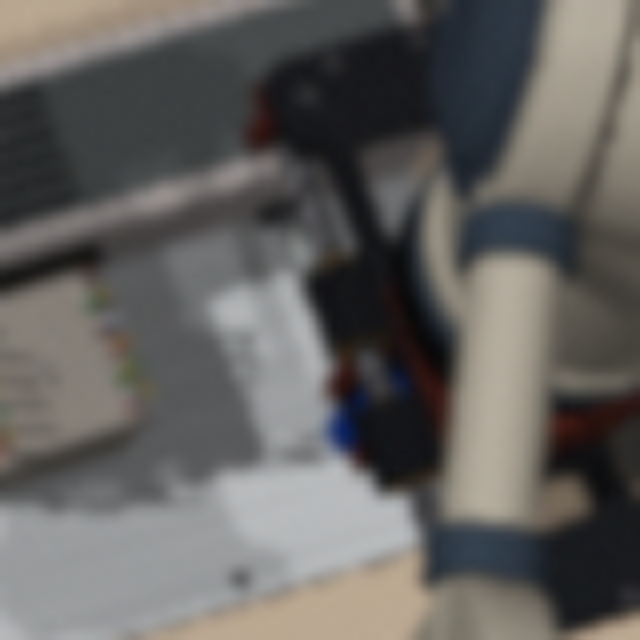

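The pull is about 25.6 mm so far. I now refine the mark's position from the earlier unobstructed images by colour centroids, self-calibrated on the shut handle.

```bash
python3 - <<'E'
from h import *
from scipy.optimize import least_squares
D=[566.2,30.0,.3404]
def cen(fn,roi,col):
    im=cv2.imread(fn).astype(float);a,b,c,d=roi;w=im[b:d,a:c]
    B,G,R=w[...,0],w[...,1],w[...,2]
    s=(R-np.maximum(G,B)) if col=="r" else (B-np.maximum(G,R))
    s=np.clip(s-25,0,None);ys,xs=np.mgrid[b:d,a:c]
    xm,ym=(s*xs).sum()/s.sum(),(s*ys).sum()/s.sum()
    return np.array([xm,ym]),int((s>0).sum()),np.sqrt((s*(ys-ym)**2).sum()/s.sum()),np.sqrt((s*(xs-xm)**2).sum()/s.sum())
def sil(n,x,bx,k=8):
    V,_=box(*bx);u=proj(n,tf(x,V));o=u.min(0)-2;m=np.zeros((int((np.ptp(u[:,1])+4)*k),int((np.ptp(u[:,0])+4)*k)),np.uint8)
    cv2.fillConvexPoly(m,cv2.convexHull(((u-o)*k).astype(np.float32)).astype(np.int32),1)
    M=cv2.moments(m,True);return np.array([M["m10"]/M["m00"],M["m01"]/M["m00"]])/k+o,m.sum()/k/k
obs={"top":("pics/top0.png",(440,230,460,250),(420,220,450,245)),"top1":("pics/top1.png",(440,230,460,250),(420,220,450,245)),
"side":("pics/side5.png",(362,186,378,202),(345,178,366,206)),"side6":("pics/side6.png",(362,186,378,202),(345,178,366,206))}
for k,(fn,r,b) in obs.items():
    n=k[:-1] if k[-1].isdigit() else k
    red=cen(fn,r,"r");blue=cen(fn,b,"b")
    hp,ha=sil(n,D,(-57,-43,-62,-38,14,72))
    off=blue[0]-hp
    print(k,"red",red[0].round(2),red[1],"blue",blue[0].round(2),blue[1],"model",hp.round(2),round(ha),"off",off.round(2))
    for zb in(5,10,14):
      for yc in(-91,-88,-86):
        f=lambda p:sil(n,D,(p-2,p+2,yc-9,yc+9,zb,22))
        # best x by matching component along image direction of dock x
        e=proj(n,tf(D,[(-79,yc,16),(-69,yc,16)]));dirv=(e[1]-e[0])/10
        for lab,o in(("raw",0),("cal",off)):
            c0,ar=f(-79);dx=np.dot(red[0]-o-c0,dirv)/np.dot(dirv,dirv);perp=np.cross(dirv/np.linalg.norm(dirv),red[0]-o-c0)
            if zb!=10 and yc!=-88: continue
            print("  zb",zb,"yc",yc,lab,"x",round(-79+dx,1),"perp",round(float(perp),2),"area",round(ar))
E
```

```text
top red [449.07 239.99] 28 blue [435.27 229.48] 86 model [433.7  231.01] 131 off [ 1.57 -1.53]
  zb 5 yc -88 raw x -78.6 perp 0.53 area 21
  zb 5 yc -88 cal x -80.8 perp -1.48 area 21
  zb 10 yc -91 raw x -78.7 perp -0.99 area 18
  zb 10 yc -91 cal x -80.9 perp -3.0 area 18
  zb 10 yc -88 raw x -78.8 perp 0.14 area 19
  zb 10 yc -88 cal x -81.0 perp -1.87 area 19
  zb 10 yc -86 raw x -78.9 perp 0.9 area 19
  zb 10 yc -86 cal x -81.1 perp -1.11 area 19
  zb 14 yc -88 raw x -79.0 perp -0.07 area 17
  zb 14 yc -88 cal x -81.2 perp -2.08 area 17
top1 red [449.06 239.99] 28 blue [435.26 229.49] 90 model [433.7  231.01] 131 off [ 1.56 -1.52]
  zb 5 yc -88 raw x -78.6 perp 0.52 area 21
  zb 5 yc -88 cal x -80.8 perp -1.47 area 21
  zb 10 yc -91 raw x -78.6 perp -1.0 area 18
  zb 10 yc -91 cal x -80.8 perp -2.99 area 18
  zb 10 yc -88 raw x -78.8 perp 0.13 area 19
  zb 10 yc -88 cal x -81.0 perp -1.86 area 19
  zb 10 yc -86 raw x -78.9 perp 0.9 area 19
  zb 10 yc -86 cal x -81.1 perp -1.1 area 19
  zb 14 yc -88 raw x -79.0 perp -0.07 area 17
  zb 14 yc -88 cal x -81.2 perp -2.07 area 17
side
[... 537 characters left out ...]
2
side6 red [368.56 193.29] 21 blue [355.67 190.6 ] 118 model [355.86 192.02] 141 off [-0.19 -1.42]
  zb 5 yc -88 raw x -78.4 perp 1.69 area 19
  zb 5 yc -88 cal x -79.7 perp 0.33 area 19
  zb 10 yc -91 raw x -78.2 perp 0.34 area 15
  zb 10 yc -91 cal x -79.4 perp -1.02 area 15
  zb 10 yc -88 raw x -78.6 perp 0.95 area 15
  zb 10 yc -88 cal x -79.8 perp -0.41 area 15
  zb 10 yc -86 raw x -78.8 perp 1.36 area 15
  zb 10 yc -86 cal x -80.1 perp -0.0 area 15
  zb 14 yc -88 raw x -78.8 perp 0.39 area 12
  zb 14 yc -88 cal x -80.0 perp -0.97 area 12<stdin>:29: DeprecationWarning: Arrays of 2-dimensional vectors are deprecated. Use arrays of 3-dimensional vectors instead. (deprecated in NumPy 2.0)
```

```bash

python3 -m crank '[[-2,0,0,0,0,0,255],[-1.5,0,0,0,0,0,255],[0,0,0,0,0,0,255],[0,0,0,0,0,0,255],[0,0,0,0,0,0,255]]'|grep -E 'pos|gap|force'
python3 - <<'E'
from h import *
s=camera("side");cv2.imwrite("pics/side9.png",s)
D=[566.2,30,.3404]
c,sn=np.cos(.3404),np.sin(.3404)
st=read_state();d=st["position"][:2]-D[:2];x=c*d[0]+sn*d[1];print("dock",x,-sn*d[0]+c*d[1])
draw(s,"side",D,[((x-7,x+7,-62,-38,14,72),(0,255,255)),((x-1,x+1,-77.5,-60,16,17),(0,255,0)),((-80.8,-76.8,-97,-79,10,22),(0,0,255)),((-58,-8,20,76,5,55),(0,255,0))],(320,165,400,245),9,"pics/s9.png")
t=camera("top");cv2.imwrite("pics/top9.png",t);draw(t,"top",D,[((x-7,x+7,-62,-38,14,72),(0,255,255)),((-80.8,-76.8,-97,-79,10,22),(0,0,255)),((-58,-8,20,76,5,55),(0,255,0))],(360,180,470,270),7,"pics/t9.png")
E
```

```text
position: [508.4, -44.1, 34.3]
ft_force: [8.9, 2.5, -0.8]
finger_gap: 13.6
dock -79.26316370877706 -50.532033893524655
```

View pics/s9.png

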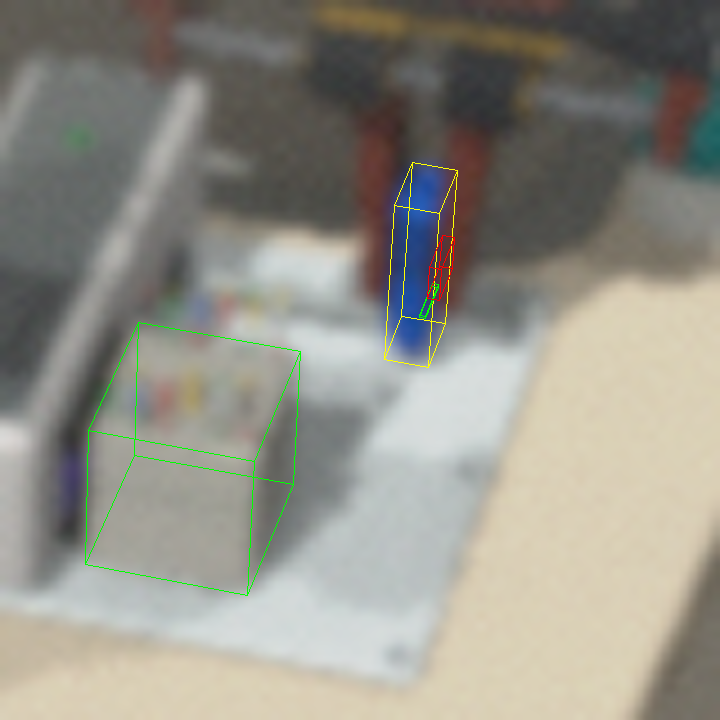

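View pics/t9.png

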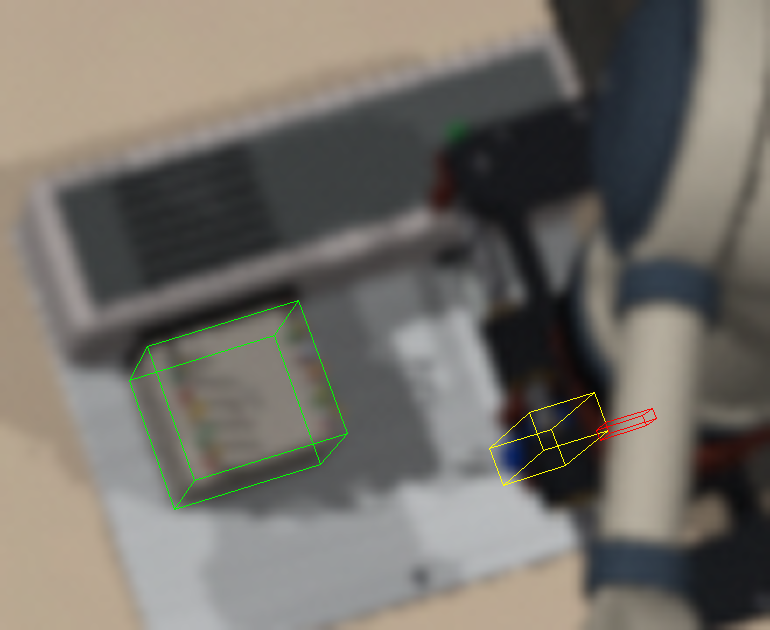

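The block outline still fits in both views. In the side view the blue handle looks about 1 px left of the model, so I check the actual displacement in the images.

```bash
python3 - <<'E'
from h import *
D=[566.2,30,.3404]
def blue(fn):
    im=cv2.imread(fn).astype(float);s=np.clip(im[...,0]-np.maximum(im[...,1],im[...,2])-15,0,None);s[:170]=0;s[212:]=0;s[:,:340]=0;s[:,385:]=0;return s
for fn,x in(("side6",-50),("side1",-50),("side8",-75.9),("side9",-79.26)):
    s=blue(f"pics/{fn}.png")
    ys=np.where(s.sum(1)>60)[0];yb=ys.max()
    # bottom 5 rows
    out=[]
    # model centre at world heights via handle axis
    for z in(20,26):
        u=proj("side",tf(D,[(x,-50,z)]))[0];r=int(round(u[1]));row=s[r-1:r+2].sum(0)
        out.append((round((row*np.arange(640)).sum()/max(row.sum(),1)-u[0],2)))
    print(fn,"bottom row",yb,"offset px (obs-model) z20,26:",out)
e=proj("side",tf(D,[(-79,-50,20),(-69,-50,20)]));print("px/10mm",e[1]-e[0])
E
```

```text
side6 bottom row 201 offset px (obs-model) z20,26: [np.float64(-0.7), np.float64(-0.37)]
side1 bottom row 201 offset px (obs-model) z20,26: [np.float64(-0.57), np.float64(-0.43)]
side8 bottom row 203 offset px (obs-model) z20,26: [np.float64(-0.82), np.float64(-1.07)]
side9 bottom row 203 offset px (obs-model) z20,26: [np.float64(-0.77), np.float64(-1.18)]
px/10mm [-3.49329656 -0.61734849]
```

```bash

python3 -m crank '[[-0.7,0,0,0,0,0,255],[0,0,0,0,0,0,255],[0,0,0,0,0,0,255],[0,0,0,0,0,0,255],[0,0,0,0,0,0,255]]'|grep -E 'pos|gap|force'
python3 - <<'E'
from h import *
a=cv2.imread("pics/side6.png");s=camera("side");cv2.imwrite("pics/side10.png",s)
crop(s,200,160,440,340,3,"pics/s10.png")
st=read_state();d=st["position"][:2]-[566.2,30];print(st["t"],np.cos(.3404)*d[0]+np.sin(.3404)*d[1],np.abs(st["qd"]).max())
E
```

```text
position: [507.7, -44.3, 34.2]
ft_force: [9.9, 3.2, -0.7]
finger_gap: 13.9
15.8 -79.9169071096949 0.1098221336416877
```

View pics/s10.png

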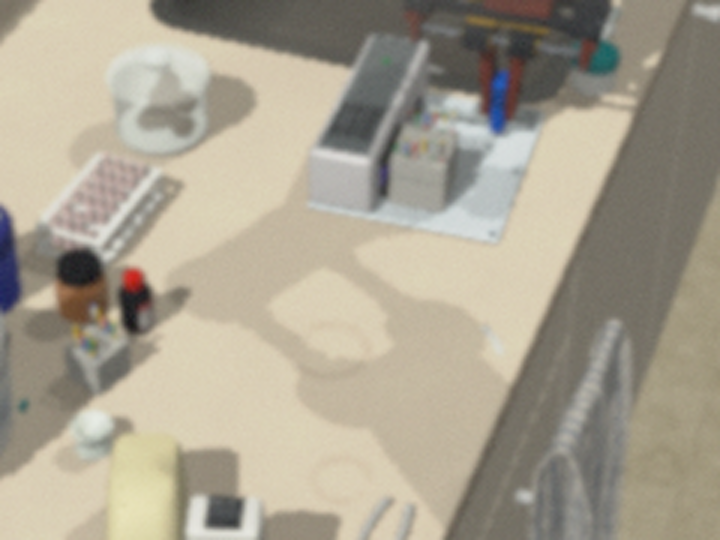

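The block is upright on the dock plate, the handle is held between the fingers at about (367,195) in the full side image, and the bystanders in view stand where they were. I hand the job in.

```bash
python3 -c "
from station import *
print(job_done())"
```

```text
the job is handed in; nothing more can be done
None
```

I placed the block on the dock and let go of it while the shutter was shut. Then I pulled the shutter handle out to the red mark and handed in at 15.8 s while still holding it. `job_done()` gives no verdict, so what follows is from my own checks.

- **Block:** I gripped it across its 56 mm side, turned it about 75° and slid it against the stop bars until the force rose to about 15 N. I then eased off and released it. Afterwards the block stood upright and matched the model outline to about 1 px (1–3 mm) in both the side and top views.
- **Handle:** The fingers hold it with a 13.9 mm opening. The wrist force is about 10 N along the pull, which fits the spring.
- **Pull and mark:** The pull measured from the tool position was about 29.7 mm, and I estimated the mark at 28.7–30 mm from earlier images.
- **Doubtful:**
  - At the end the gripper hid the red mark and the pointer in both cameras, so I could not check directly that they were level.
  - The estimates of the mark disagreed by 1–2 mm, from 28.4 to 31.2 mm. The handle's position in the side view suggested up to 2 mm less pull than the tool reading. I added 0.7 mm to allow for that.
- **Bystanders:** Those visible in the last side view stood where they were. The pot was mostly hidden behind the gripper in that view, and I did not measure any of their positions.

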